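# Bar a dosing pump over its hard spot and park it

### The job

Park the blue dosing pump on the worktop just past its hard spot: swing the red brake lever fully off, then push the flywheel round by its black knob the way its yellow arrow points, never backwards, until it has grown hard to push and then clearly goes light. Stop right there, before the drag comes back, and set the brake fully on again. Leave the two sample pots and the padlock beside the pump alone.

Things in the scene. Friction and masses are not known exactly. Their poses are not given: they have to be found in the camera images.
- pump: Blue plunger dosing pump fixed on a steel skid 170 x 390 mm. Origin: under the flywheel's upright shaft, at worktop height; z up; +y runs from the shaft to the steel pump head (ends at y = +208, 124 mm high); brake bracket at y = -141 mm. The steel flywheel lies flat on top: 190 mm across, rim from z = 108 to 126 mm, shaft end in its middle up to 138 mm
- knob (a point): Centre of the flywheel's upright black knob: cylinder, diameter 24 mm, from z = 126 to 172 mm, fixed to the wheel 72 mm from the shaft axis. With the brake off it drags a steady 5 N at the knob; over the last 45 degrees before the dead centre the push climbs to 11 N and falls back to 5; past it the wheel goes light, under 3 N from 12 to 40 degrees past, then the drag is back. It stays where it is left
- flywheel (a joint): Turn of the flywheel in rad, growing clockwise seen from above, the way of its yellow arrow. At 0 the knob is at the pump's -y side; starts between -0.26 and 0.26. The wheel is clamped on its shaft at no fixed angle, so the dead centre (plunger outermost) lies anywhere from 1.3 to 2.02 rad and must be felt
- lever_grip (a point): Centre of the upright red grip on the end of the brake lever: cylinder, diameter 18 mm, from z = 135 to 172 mm, 70 mm from the lever's upright pivot at x = 0, y = -141 mm of the pump. On: grip at x = +40, y = -198 mm of the pump; fully off: x = -40, y = -198; half-way: x = 0, y = -211. About 4 N at the grip moves it; it stays where it is left
- brake_lever (a joint): Swing of the brake lever in rad: 0 = fully on (shoe pressed on the wheel's rim, wheel held), 1.22 = fully off, at its stop. It grows clockwise from above, so it is pushed towards the pump's -x to release and +x to set. The shoe leaves the rim at about 0.25, where it bites on the way back: about 6 N at the grip to go fully on
- plunger (a joint): Stroke in m of the steel plunger with brass collar in the open yoke: 0 = drawn in, 0.0072 = outermost, at the dead centre. The lobe moves it only within 45 degrees either side of the dead centre: 0.0069 at 10 degrees, 0.0056 at 20, 0.0037 at 30, 0.0013 at 40
- sample_pot_1: Bystander: loose sample pot with blue lid, 50 mm across, 66 mm high, standing in front of the pump. Origin: centre of its underside
- sample_pot_2: Bystander: loose pink sample pot with white lid, 50 mm across, 66 mm high, in front of the pump. Origin: centre of its underside
- padlock: Bystander: loose red lock-out padlock lying flat, 76 x 38 x 20 mm, at the front right of the pump. Origin: centre of its underside

How it is judged:
By the outcome, as a careful person would: the job done as asked, in the order asked, and still so for the second after the job is handed in, with the robot touching nothing.
It also fails if it takes over 72 s, if anything falls off the work surface, if the arm or the gripper's body presses on something with over 40 N, if the wrist force passes 120 N, or if a joint passes its speed limit or range.

### The arm

A 6-joint arm with a two-finger parallel gripper is mounted at the origin on a cart in front of the work surface, level with it; the furniture and walls round the work are solid. World frame = base frame: x ahead of the robot, y to its left, z up, the work surface at z = 0. Lengths are in m, angles in rad, forces in N, time in s.
With the tool pointing down it reaches from about 0.375 to 0.9 m from the base axis. Payload 3.1 kg.
Tool frame: the origin (TCP) lies on the centre line of the jaws, within the pads' length; the fingertips stand 8 mm ahead of it and the grasp point (between the pads) lies 11 mm behind it; z points along the fingers, y is the line along which they close (so a half turn about z gives the same grasp; the last joint's range is limited). The gripper opens to 87 mm and grips with 3 to 60 N. Pads are 19 mm wide; open, the fingers measure 117 mm over their backs; the gripper's body (75 mm by 190 mm) begins 51 mm behind the grasp point.
Start: joints at [-1.496, 0.527, 1.433, -0, 1.181, -0.178], TCP at [0.157, -0.605, 0.231] pointing down, gripper open.
Joint ranges: [-3.08, 3.08], [-0.75, 2.2], [0.22, 2.44], [-1.43, 4.57], [0, 2.65], [-2.85, 2.85]. Speed limits (rad/s): [2.79, 2.79, 3.14, 3.14, 3.14, 3.14].

### API

Orientations are given as a unit quaternion [x, y, z, w].
In Python, from rig import robot gives the robot as it stands. The module is installed in compiled form; this text tells all that it offers.
- The arm moves only by the tool send_rows, never from a script. Its argument "increments" is one flat list of numbers, 7 for each row, row after row: the turn, a rotation vector about the world's x, y, z in rad, then the shift along the world's x, y, z in cm, then the opening, from 0 (shut) to 1 (fully open). A call has 1 to 20 rows; each row shifts and turns the commanded pose from where the row before left it; what a row does not reach is not made up. A row lasts 1/12 s, in which the tool goes at most 41.7 mm and 7.16 degrees, less where a joint would pass 70% of its speed; a pose out of reach is approached as far as the arm can. A call is refused whole if a number of a shift passes 4.17 or a number of a turn 0.125, either way. A call with a gripper value outside its range is refused whole. The fingers move at their own pace and stop on an object; "newtons" is the grip in N (left out, the last holds). Time passes only in rows, so rows that do not move let the fingers close. It gives the time, the measured TCP pose, the force, the opening and the grip force at its end, in the units of the state.
- robot.get_obs(): the state, without advancing time (a new reading comes with each control period).
- robot.camera(name): name is "side" or "top"; returns a dict with "image" (480x640x3 uint8, red, green, blue), "range_z" (480x640 float32, m along the optical axis (not along the pixel's ray), 0 where there is no reading), "fx", "fy", "cx", "cy" (pixels), "R" (3x3) and "t" (3): a world point X has camera coordinates R X + t. Camera axes: x right, y down, z forward; pixel columns grow to the right and rows downward; lengths in m; the calibration is good to about 2 mm. A picture is of the moment at which its call begins.
- robot.hand_in(): hands the job in; it is judged then, once.
The state is a dict: "time": time; "q": joint angles; "joint_velocities": joint speeds; "joint_torque": joint torques, N m; "position": TCP position; "tool_rot": TCP orientation; "ft_force": force on the tool from outside, world axes, zero at the start; "moment": the same for the moment, N m; "grip_width": finger opening in m; "grip_force": force on a finger pad.
Only numpy, scipy, OpenCV 4.12 (cv2) and the standard library are available. Lean on these libraries where they do the work, as an engineer would, in place of code of your own. Each camera call takes 0.05 s, during which the arm holds its last target. There are 200 camera calls.

## Working session

There is one attempt and no reset: what is moved stays moved. The work goes in short steps, Python scripts to look and compute and a tool call to move; the robot and the scene stay as the last step left them, time stands still between calls to the robot, and variables do not carry over. Pictures are saved under pics/ and viewed, at most 10 in all, crops included, and the job is handed in when it is done.

Besides the shell and the picture viewer there is one more tool, called after "Request:" by a JSON object that holds its "method" and its "body". send_rows: Moves the arm, as the interface text tells. Its arguments: {"type":"object","properties":{"increments":{"type":"array"},"newtons":{"type":"number"}},"required":["increments"]}

```bash
mkdir -p pics; python3 - <<'E'
from rig import robot
import cv2,numpy as np
o=robot.get_obs();print(o['time'],o['position'],o['tool_rot'],o['ft_force'],o['grip_width'])
for n in('side','top'):
    c=robot.camera(n);cv2.imwrite(f'pics/{n}0.png',c['image'][...,::-1]);np.savez(f'{n}0.npz',**c)
    print(n,c['fx'],c['cx'],c['cy'],c['R'].round(3).tolist(),c['t'].round(3))
E
```

```text
0.0 [ 0.15689343 -0.60425617  0.22957153] [ 9.91958994e-01  1.26555094e-01  5.25134511e-05 -1.07669221e-03] [-0.08389214 -0.13911159 -0.00683222] 0.08707708718390707
side 602.6154098587996 330.20988037353754 233.94294175750892 [[-0.972, -0.233, 0.007], [-0.157, 0.634, -0.757], [0.172, -0.737, -0.653]] [0.52  0.136 1.196]
top 509.6909386439135 321.7526119486667 237.86685510460828 [[0.005, -1.0, 0.001], [-0.991, -0.005, -0.136], [0.136, -0.0, -0.991]] [0.037 0.509 0.978]
```

View pics/side0.png

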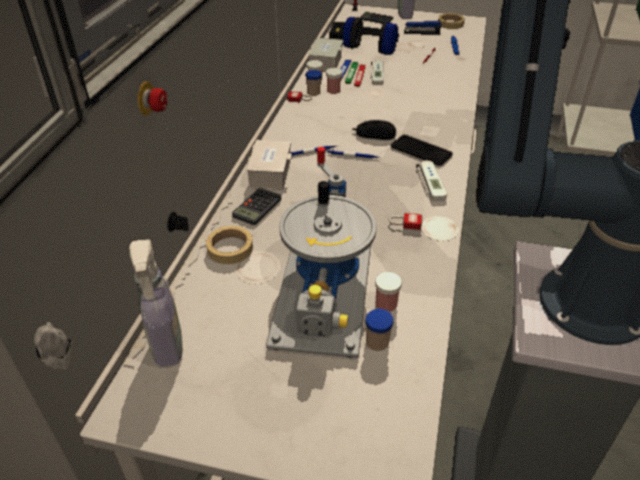

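View pics/top0.png

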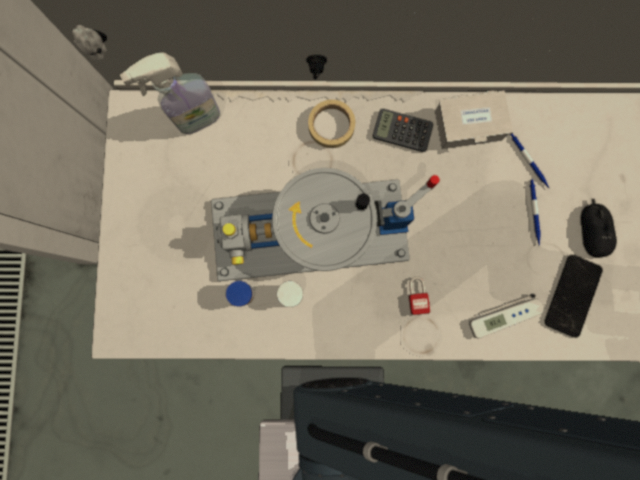

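Side and top pictures: pump with shaft at top pixel (323,217), knob (363,201), red grip (433,181), head at left (237,232), pots (239,293), (290,293), padlock (418,300).

```bash
cat > h.py <<'E'
import numpy as np,cv2
def ray(c,u,v,z):
    R,t=c['R'],c['t'];d=R.T@np.array([(u-c['cx'])/c['fx'],(v-c['cy'])/c['fy'],1]);o=-R.T@t
    return o+d*(z-o[2])/d[2]
def cen(mask,box):
    m=np.zeros_like(mask,np.uint8);x0,y0,x1,y1=box;m[y0:y1,x0:x1]=mask[y0:y1,x0:x1]
    n,l,s,ce=cv2.connectedComponentsWithStats(m);i=1+np.argmax(s[1:,4]);return ce[i],s[i]
def red(im):
    i=im.astype(int);return (i[...,0]>110)&(i[...,1]<70)&(i[...,2]<80)
def dark(im):return im.max(2)<50
E
python3 - <<'E'
from h import *
for n,br,bk in(('top',(415,165,450,200),(350,188,375,215)),('side',(312,140,332,172),(312,175,334,210))):
    c=dict(np.load(n+'0.npz'));im=c['image']
    for nm,m,b in(('grip',red(im),br),('knob',dark(im),bk)):
        ce,s=cen(m,b);z=.17 if n=='top' else .1535 if nm=='grip' else .149
        print(n,nm,ce,s,ray(c,*ce,z).round(4))
    if n=='top':
        g=cv2.GaussianBlur(cv2.cvtColor(im,7),(3,3),1)
        ci=cv2.HoughCircles(g,cv2.HOUGH_GRADIENT,1,50,param1=80,param2=20,minRadius=42,maxRadius=58)
        print(ci);
        for q in ci[0]: print(ray(c,q[0],q[1],.126).round(4))
        for u,v in((239,293),(290,293)):print('pot',ray(c,u,v,.066).round(3))
        print('lock',ray(c,418,300,.02),[ray(c,u,v,.006).round(3) for u,v in((217,205),(223,273),(393,187),(402,253))])
E
```

```text
top grip [433.98245614 179.61403509] [430 176   9   9  57] [ 0.594  -0.1561  0.17  ]
top knob [362.02547771 201.59872611] [356 194  13  16 157] [ 0.5542 -0.03    0.17  ]
[[[322.5 217.5  50.6]
  [262.5 232.5  53. ]]]
[0.5337 0.0384 0.126 ]
[0.5057 0.1469 0.126 ]
pot [0.398 0.196 0.066]
pot [0.399 0.099 0.066]
lock [ 0.38738751 -0.15189933  0.02      ] [array([0.58 , 0.256, 0.006]), array([0.44 , 0.239, 0.006]), array([ 0.62 , -0.108,  0.006]), array([ 0.483, -0.124,  0.006])]
side grip [320.82758621 149.24137931] [317 147   8   5  29] [ 0.5999 -0.1771  0.1535]
side knob [323.64705882 192.52941176] [318 182  13  23 221] [ 0.557  -0.0303  0.149 ]
```

Request:
{"method": "send_rows", "body": {"increments": [0,0,0.12,2.58,2.65,0,0.5,0,0,0.12,2.58,2.65,0,0.5,0,0,0.12,2.58,2.65,0,0.5,0,0,0.12,2.58,2.65,0,0.5,0,0,0.12,2.58,2.65,0,0.5,0,0,0.12,2.58,2.65,0,0.5,0,0,0.12,2.58,2.65,0,0.5,0,0,0.12,2.58,2.65,0,0.5,0,0,0.12,2.58,2.65,0,0.5,0,0,0.12,2.58,2.65,0,0.5,0,0,0.12,2.58,2.65,0,0.5,0,0,0.12,2.58,2.65,0,0.5,0,0,0.12,2.58,2.65,0,0.5,0,0,0.12,2.58,2.65,0,0.5,0,0,0.12,2.58,2.65,0,0.5,0,0,0.12,2.58,2.65,0,0.5,0,0,0.12,2.58,2.65,0,0.5,0,0,0,0,0,0,0.5,0,0,0,0,0,0,0.5]}}

```text
time: 1.68
position: [0.5962, -0.1525, 0.2299]
tool_rot: [0.41, 0.912, -0.0, -0.0]
ft_force: [-0.3, 0.0, 0.7]
grip_width: 0.0434
grip_force: 0.0
```

```bash
cat >> h.py <<'E'
def look(name,cam='side',box=None,s=1):
    from rig import robot
    c=robot.camera(cam);im=c['image']
    if box: x0,y0,x1,y1=box;im=im[y0:y1,x0:x1]
    cv2.imwrite(f'pics/{name}.png',cv2.resize(im[...,::-1],None,fx=s,fy=s,interpolation=cv2.INTER_CUBIC));return c
def st():
    from rig import robot
    o=robot.get_obs();a=o['tool_rot'];print(o['time'],'p',o['position'].round(4) if hasattr(o['position'],'round') else o['position'],'psi',np.degrees(2*np.arctan2(a[1],a[0])).round(1),'F',np.round(o['ft_force'],2),'w',o['grip_width'],'q',np.round(o['q'],2))
E
python3 -c "
from h import *
st();look('s1',box=(230,90,430,340),s=2.4);look('t1',cam='top',box=(280,130,480,290),s=3)"
```

```text
1.6833 p [ 0.5962 -0.1525  0.2299] psi 131.6 F [-0.27  0.02  0.75] w 0.04344085796552814 q [-0.43  0.52  1.46 -0.    1.17 -1.16]
```

View pics/s1.png

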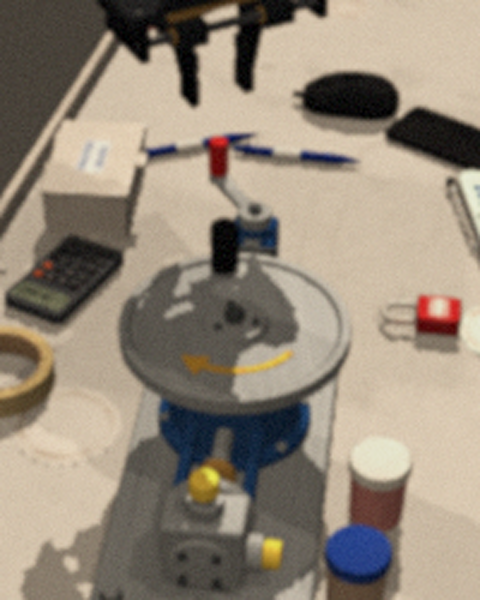

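Fingers hang astride and above the red grip (crop 219,157). Descend.

Request:
{"method": "send_rows", "body": {"increments": [0,0,0,-0.1,-0.2,-2,0.5,0,0,0,0,0,-2,0.5,0,0,0,0,0,-2,0.5,0,0,0,0,0,-2,0.5,0,0,0,0,0,0,0.5,0,0,0,0,0,0,0.5]}}

```text
time: 2.28
position: [0.5929, -0.1574, 0.1497]
tool_rot: [0.412, 0.911, -0.0, -0.002]
ft_force: [-0.2, -0.6, 0.5]
grip_width: 0.0436
grip_force: 0.0
```

```bash
python3 - <<'E'
from h import *
st();look('s2',box=(270,100,390,220),s=4)
S=np.array([.534,.038]);y=.108;P=S-.141*np.array([-np.sin(y),np.cos(y)])
for d in range(0,81,10):
    a=np.radians(-54.9-d)+y; print(d,(P+.07*np.array([np.cos(a),np.sin(a)])).round(4))
E
```

```text
2.2833 p [ 0.5929 -0.1574  0.1497] psi 131.3 F [-0.17 -0.61  0.47] w 0.04362715804650506 q [-0.44  0.61  1.53 -0.    1.   -1.16]
0 [ 0.5954 -0.1548]
10 [ 0.5856 -0.162 ]
20 [ 0.5746 -0.1674]
30 [ 0.5629 -0.1708]
40 [ 0.5508 -0.1722]
50 [ 0.5386 -0.1714]
60 [ 0.5267 -0.1685]
70 [ 0.5156 -0.1636]
80 [ 0.5054 -0.1568]
```

View pics/s2.png

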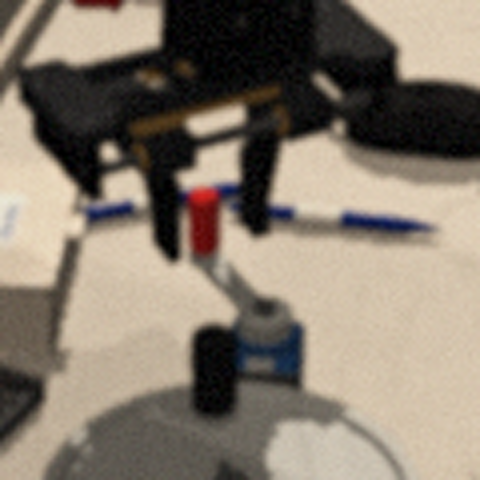

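The red grip stands between the two fingers (crop 203,220). Narrow the gap and swing the lever off along its arc.

Request:
{"method": "send_rows", "body": {"increments": [0,0,0,0,0,0,0.35,0,0,0,0,0,0,0.35,0,0,-0.087,-0.49,-0.36,0,0.35,0,0,-0.087,-0.49,-0.36,0,0.35,0,0,-0.087,-0.55,-0.27,0,0.35,0,0,-0.087,-0.55,-0.27,0,0.35,0,0,-0.087,-0.58,-0.17,0,0.35,0,0,-0.087,-0.58,-0.17,0,0.35,0,0,-0.087,-0.6,-0.07,0,0.35,0,0,-0.087,-0.6,-0.07,0,0.35,0,0,-0.087,-0.61,0.04,0,0.35,0,0,-0.087,-0.61,0.04,0,0.35,0,0,-0.087,-0.6,0.14,0,0.35,0,0,-0.087,-0.6,0.14,0,0.35,0,0,-0.087,-0.56,0.24,0,0.35,0,0,0,-0.56,0.24,0,0.35,0,0,0,0,0,0,0.35]}}

```text
time: 3.75
position: [0.5156, -0.1665, 0.152]
tool_rot: [0.835, 0.55, 0.001, 0.002]
ft_force: [2.2, -2.5, 0.5]
grip_width: 0.0308
grip_force: 1.0
```

```bash
python3 - <<'E'
from h import *
st()
E
```

```text
3.75 p [ 0.5156 -0.1665  0.152 ] psi 66.8 F [ 2.16 -2.47  0.45] w 0.030793548357090767 q [-0.52  0.52  1.72 -0.    0.89 -0.11]
```

Request:
{"method": "send_rows", "body": {"increments": [0,0,-0.087,-0.45,0.25,0,0.35,0,0,0,-0.3,0.18,0,0.35,0,0,0,0,0,0,0.35]}}

```text
time: 4.0
position: [0.5113, -0.1636, 0.1521]
tool_rot: [0.858, 0.513, 0.003, 0.005]
ft_force: [7.9, -4.1, -3.2]
grip_width: 0.0302
grip_force: 4.1
```

Request:
{"method": "send_rows", "body": {"increments": [0,0,0,-0.3,0.17,0,0.35,0,0,0,0,0,0,0.35]}}

```text
time: 4.17
position: [0.5112, -0.1635, 0.1521]
tool_rot: [0.858, 0.513, 0.005, 0.008]
ft_force: [11.4, -6.5, -8.5]
grip_width: 0.0303
grip_force: 7.0
```

```bash
python3 - <<'E'
from h import *
c=look('s3',box=(270,100,390,220),s=4)
ce,s=cen(red(c['image']),(290,130,360,190));print(ce,s,ray(c,ce[0],s[1],.172),ray(c,*ce,.155))
st()
E
```

```text
[357. 152.] [355 150   5   5  19] [ 0.51674637 -0.16534671  0.172     ] [ 0.51983666 -0.1834719   0.155     ]
4.2167 p [ 0.5112 -0.1636  0.1521] psi 61.8 F [12.09 -5.42 -8.35] w 0.030415582119346706 q [-0.52  0.51  1.74  0.    0.87 -0.03]
```

View pics/s3.png

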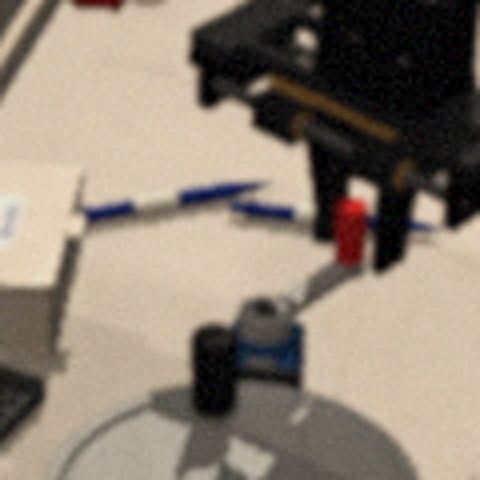

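Lever is at its stop (13 N, no motion; grip at (0.517,-0.165) as predicted for off). Back off, lift, go over the knob.

Request:
{"method": "send_rows", "body": {"increments": [0,0,0,0.5,-0.2,0,0.45,0,0,0,0.5,-0.2,0,0.45,0,0,0,0,0,0,0.45,0,0,0,0,0,2,0.45,0,0,0,0,0,2,0.45,0,0,0,0,0,2,0.5,0,0,0.112,0.57,1.91,0,0.5,0,0,0.112,0.57,1.91,0,0.5,0,0,0.112,0.57,1.91,0,0.5,0,0,0.112,0.57,1.91,0,0.5,0,0,0.112,0.57,1.91,0,0.5,0,0,0.112,0.57,1.91,0,0.5,0,0,0.112,0.57,1.91,0,0.5,0,0,0,0,0,0,0.5,0,0,0,0,0,0,0.5]}}

```text
time: 5.47
position: [0.553, -0.0286, 0.2103]
tool_rot: [0.597, 0.802, -0.001, -0.001]
ft_force: [0.9, 0.3, -0.1]
grip_width: 0.0439
grip_force: 0.0
```

```bash
python3 - <<'E'
from h import *
c=look('s4',box=(250,80,400,260),s=3)
ce,s=cen(red(c['image']),(290,130,380,190));print(ce,s,ray(c,ce[0],s[1]+2,.172))
st()
S=np.array([.534,.038]);y=.108
for d in range(-10,151,10):
    a=np.radians(-90-d)+y; print(d,(S+.072*np.array([np.cos(a),np.sin(a)])).round(4))
E
```

```text
[357. 152.] [355 149   6   6  25] [ 0.51596041 -0.16150866  0.172     ]
5.5167 p [ 0.5531 -0.0295  0.2103] psi 106.6 F [ 0.81 -0.7  -0.11] w 0.04327781083365434 q [-0.25  0.46  1.63 -0.    1.05 -0.54]
-10 [ 0.5541 -0.0311]
0 [ 0.5418 -0.0336]
10 [ 0.5292 -0.0338]
20 [ 0.5168 -0.0319]
30 [ 0.5049 -0.0279]
40 [ 0.4939 -0.0218]
50 [ 0.4842 -0.014 ]
60 [ 0.4759 -0.0045]
70 [0.4694 0.0062]
80 [0.4649 0.0179]
90 [0.4624 0.0302]
100 [0.4622 0.0428]
110 [0.4641 0.0552]
120 [0.4681 0.0671]
130 [0.4742 0.0781]
140 [0.482  0.0878]
150 [0.4915 0.0961]
```

View pics/s4.png

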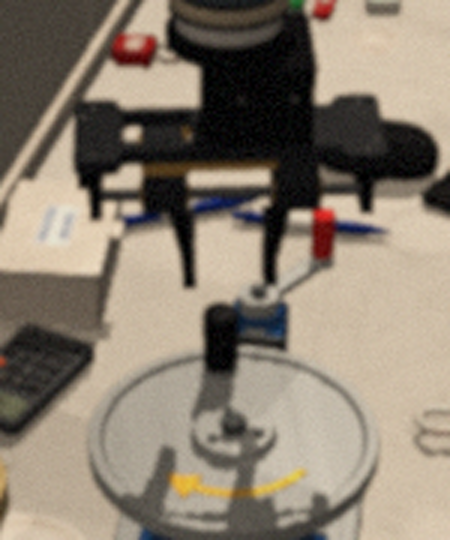

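Knob (crop 221,340) lies between the fingers (188 and 270), slightly to +x; correct 3 mm and descend.

Request:
{"method": "send_rows", "body": {"increments": [0,0,0,0.3,-0.1,-1.7,0.5,0,0,0,0,0,-1.7,0.5,0,0,0,0,0,-1.7,0.5,0,0,0,0,0,-1.5,0.5,0,0,0,0,0,0,0.5,0,0,0,0,0,0,0.45,0,0,0,0,0,0,0.45]}}

```text
time: 6.1
position: [0.5574, -0.0316, 0.1452]
tool_rot: [0.598, 0.801, 0.0, 0.0]
ft_force: [-0.6, 1.3, 1.1]
grip_width: 0.0405
grip_force: 0.0
```

```bash
python3 - <<'E'
from h import *
c=look('s5',box=(270,130,390,260),s=4)
st()
E
```

```text
6.15 p [ 0.5577 -0.0315  0.1455] psi 106.5 F [-0.44 -0.02  0.15] w 0.03998436705828381 q [-0.26  0.55  1.68 -0.    0.9  -0.54]
```

View pics/s5.png

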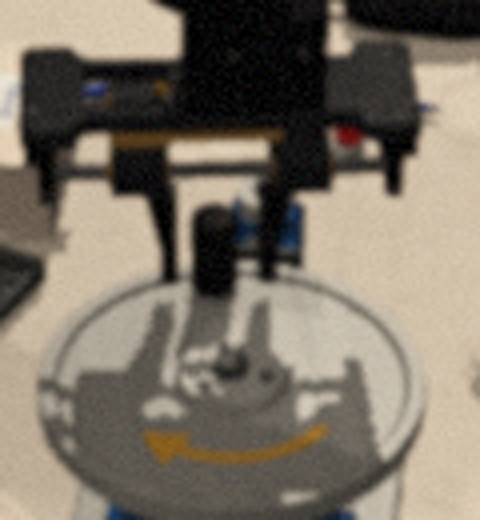

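Knob (crop 213,250) sits centrally between the fingers. Begin turning the wheel.

Request:
{"method": "send_rows", "body": {"increments": [0,0,0,0,0,-0.2,0.4,0,0,0,0,0,0,0.4,0,0,-0.087,-0.62,-0.13,0,0.4,0,0,-0.087,-0.62,-0.13,0,0.4,0,0,-0.087,-0.63,-0.01,0,0.4,0,0,-0.087,-0.63,-0.01,0,0.4,0,0,-0.087,-0.62,0.09,0,0.4,0,0,-0.087,-0.62,0.1,0,0.4,0,0,-0.044,-0.3,0.09,0,0.4,0,0,-0.044,-0.3,0.1,0,0.4]}}

```text
time: 6.98
position: [0.5181, -0.0321, 0.1438]
tool_rot: [0.812, 0.584, 0.003, 0.005]
ft_force: [5.4, -6.2, -4.5]
grip_width: 0.0349
grip_force: 3.6
```

```bash
cat >> h.py <<'E'
def feel():
    from rig import robot
    o=robot.get_obs();p=np.array(o['position']);d=p[:2]-[.534,.038];r=np.hypot(*d)
    th=-90-np.degrees(np.arctan2(d[1],d[0])-.108);th=(th+90)%360-90
    f=np.array(o['ft_force']);n=d/r;t=np.array([n[1],-n[0]])
    psi=np.degrees(2*np.arctan2(o['tool_rot'][1],o['tool_rot'][0]))
    lag=np.degrees((o['grip_width']-.024)/2/.072)
    print('t',round(o['time'],2),'r',r.round(4),'tcp',th.round(1),'knob~',(th-lag).round(1),'push',(-f[:2]@t).round(2),'rad',(f[:2]@n).round(2),'fz',f[2].round(1),'z',p[2].round(4),'psi',psi.round(1),'want',round(96.2-th,1),'gw',round(o['grip_width'],4),'gf',o['grip_force'])
E
python3 -c "from h import *;feel()"
```

```text
t 6.98 r 0.0719 tcp 19.0 knob~ 14.7 push 6.64 rad 4.88 fz -4.5 z 0.1438 psi 71.5 want 77.2 gw 0.0349 gf 3.6142044235020876
```

Request:
{"method": "send_rows", "body": {"increments": [0,0,-0.035,-0.29,0.1,0,0.4,0,0,-0.035,-0.29,0.11,0,0.4,0,0,-0.035,-0.29,0.12,0,0.4,0,0,-0.035,-0.28,0.13,0,0.4]}}

```text
time: 7.32
position: [0.5068, -0.0282, 0.144]
tool_rot: [0.85, 0.526, 0.003, 0.005]
ft_force: [4.7, -7.8, -2.5]
grip_width: 0.0348
grip_force: 3.8
```

```bash
python3 -c "from h import *;feel()"
```

```text
t 7.32 r 0.0716 tcp 28.5 knob~ 24.2 push 7.27 rad 5.43 fz -2.5 z 0.144 psi 63.5 want 67.7 gw 0.0348 gf 3.771927645429969
```

Request:
{"method": "send_rows", "body": {"increments": [0,0,-0.035,-0.28,0.15,0,0.4,0,0,-0.035,-0.27,0.16,0,0.4,0,0,-0.035,-0.27,0.16,0,0.4,0,0,-0.035,-0.26,0.17,0,0.4]}}

```text
time: 7.65
position: [0.4956, -0.0219, 0.144]
tool_rot: [0.885, 0.466, 0.003, 0.005]
ft_force: [2.0, -9.1, -0.2]
grip_width: 0.0346
grip_force: 3.8
```

```bash
python3 -c "from h import *;feel()"
```

```text
t 7.65 r 0.0712 tcp 38.9 knob~ 34.6 push 6.63 rad 6.61 fz -0.2 z 0.144 psi 55.5 want 57.3 gw 0.0346 gf 3.767757466994226
```

Request:
{"method": "send_rows", "body": {"increments": [0,0,-0.04,-0.26,0.18,0,0.4,0,0,-0.04,-0.25,0.19,0,0.4,0,0,-0.04,-0.24,0.2,0,0.4,0,0,-0.04,-0.23,0.21,0,0.4]}}

```text
time: 7.98
position: [0.4851, -0.0139, 0.144]
tool_rot: [0.919, 0.394, 0.003, 0.004]
ft_force: [1.6, -8.4, 1.1]
grip_width: 0.035
grip_force: 3.6
```

```bash
python3 -c "from h import *;feel()"
```

```text
t 7.98 r 0.0713 tcp 49.5 knob~ 45.1 push 6.9 rad 5.0 fz 1.1 z 0.144 psi 46.4 want 46.7 gw 0.035 gf 3.55773217510432
```

Request:
{"method": "send_rows", "body": {"increments": [0,0,-0.04,-0.22,0.21,0,0.4,0,0,-0.04,-0.21,0.22,0,0.4,0,0,-0.04,-0.2,0.23,0,0.4,0,0,-0.04,-0.19,0.24,0,0.4]}}

```text
time: 8.32
position: [0.4778, -0.0053, 0.1441]
tool_rot: [0.948, 0.319, 0.004, 0.005]
ft_force: [3.8, -10.3, -0.6]
grip_width: 0.0349
grip_force: 5.2
```

```bash
python3 -c "from h import *;feel()"
```

```text
t 8.32 r 0.071 tcp 58.6 knob~ 54.2 push 10.46 rad 3.29 fz -0.6 z 0.1441 psi 37.2 want 37.6 gw 0.0349 gf 5.176456868648529
```

Request:
{"method": "send_rows", "body": {"increments": [0,0,-0.04,-0.18,0.25,0,0.4,0,0,-0.04,-0.17,0.25,0,0.4,0,0,-0.04,-0.16,0.26,0,0.4,0,0,-0.04,-0.15,0.27,0,0.4]}}

```text
time: 8.65
position: [0.4716, 0.0048, 0.1441]
tool_rot: [0.97, 0.242, 0.004, 0.005]
ft_force: [3.7, -10.5, -0.8]
grip_width: 0.0347
grip_force: 5.7
```

```bash
python3 -c "from h import *;feel()"
```

```text
t 8.65 r 0.0707 tcp 68.2 knob~ 63.9 push 11.0 rad 1.62 fz -0.8 z 0.1441 psi 28.1 want 28.0 gw 0.0347 gf 5.726649044081569
```

Request:
{"method": "send_rows", "body": {"increments": [0,0,-0.04,-0.14,0.27,0,0.4,0,0,-0.04,-0.13,0.28,0,0.4,0,0,-0.04,-0.12,0.29,0,0.4]}}

```text
time: 8.9
position: [0.4678, 0.0134, 0.1441]
tool_rot: [0.983, 0.184, 0.005, 0.004]
ft_force: [3.6, -10.2, -0.7]
grip_width: 0.0351
grip_force: 5.5
```

```bash
python3 -c "from h import *;feel()"
```

```text
t 8.9 r 0.0706 tcp 75.8 knob~ 71.4 push 10.81 rad 0.21 fz -0.7 z 0.1441 psi 21.2 want 20.4 gw 0.0351 gf 5.505846398882568
```

Request:
{"method": "send_rows", "body": {"increments": [0,0,-0.04,-0.11,0.29,0,0.4,0,0,-0.04,-0.1,0.29,0,0.4,0,0,-0.04,-0.08,0.3,0,0.4]}}

```text
time: 9.15
position: [0.4652, 0.0226, 0.1441]
tool_rot: [0.992, 0.125, 0.005, 0.004]
ft_force: [4.6, -9.4, -1.3]
grip_width: 0.0351
grip_force: 4.8
```

```bash
python3 -c "from h import *;feel()"
```

```text
t 9.15 r 0.0705 tcp 83.5 knob~ 79.1 push 10.2 rad -2.44 fz -1.3 z 0.1441 psi 14.3 want 12.7 gw 0.0351 gf 4.8223368264734745
```

Request:
{"method": "send_rows", "body": {"increments": [0,0,-0.035,-0.07,0.3,0,0.4,0,0,-0.035,-0.06,0.3,0,0.4]}}

```text
time: 9.32
position: [0.464, 0.0289, 0.1441]
tool_rot: [0.996, 0.09, 0.005, 0.003]
ft_force: [5.3, -8.0, -0.8]
grip_width: 0.0347
grip_force: 4.2
```

```bash
python3 -c "from h import *;feel()"
```

```text
t 9.32 r 0.0706 tcp 88.8 knob~ 84.5 push 8.6 rad -4.26 fz -0.8 z 0.1441 psi 10.3 want 7.4 gw 0.0347 gf 4.241978164063767
```

Request:
{"method": "send_rows", "body": {"increments": [0,0,-0.035,-0.04,0.3,0,0.4,0,0,-0.035,-0.02,0.3,0,0.4]}}

```text
time: 9.48
position: [0.4634, 0.0352, 0.1441]
tool_rot: [0.998, 0.055, 0.006, 0.003]
ft_force: [5.6, -6.1, -1.0]
grip_width: 0.0349
grip_force: 3.6
```

```bash
python3 -c "from h import *;feel()"
```

```text
t 9.48 r 0.0707 tcp 93.9 knob~ 89.6 push 6.3 rad -5.39 fz -1.0 z 0.1441 psi 6.3 want 2.3 gw 0.0349 gf 3.625285932503175
```

Request:
{"method": "send_rows", "body": {"increments": [0,0,-0.04,0,0.3,0,0.4,0,0,-0.04,0.01,0.3,0,0.4]}}

```text
time: 9.65
position: [0.4634, 0.0415, 0.1442]
tool_rot: [1.0, 0.015, 0.006, 0.002]
ft_force: [4.2, -5.8, 0.4]
grip_width: 0.0348
grip_force: 3.0
```

```bash
python3 -c "from h import *;feel()"
```

```text
t 9.65 r 0.0707 tcp 99.0 knob~ 94.7 push 5.55 rad -4.47 fz 0.4 z 0.1442 psi 1.7 want -2.8 gw 0.0348 gf 2.976343974005431
```

Request:
{"method": "send_rows", "body": {"increments": [0,0,-0.04,0.02,0.3,0,0.4,0,0,-0.04,0.04,0.3,0,0.4]}}

```text
time: 9.82
position: [0.4632, 0.0479, 0.1441]
tool_rot: [1.0, -0.025, 0.005, 0.002]
ft_force: [2.3, -5.1, 0.9]
grip_width: 0.035
grip_force: 2.4
```

```bash
python3 -c "from h import *;feel()"
```

```text
t 9.82 r 0.0715 tcp 104.1 knob~ 99.7 push 4.76 rad -3.02 fz 0.9 z 0.1441 psi -2.9 want -7.9 gw 0.035 gf 2.405116193694994
```

Request:
{"method": "send_rows", "body": {"increments": [0,0,-0.05,0.05,0.3,0,0.4,0,0,-0.05,0.06,0.3,0,0.4]}}

```text
time: 9.98
position: [0.4631, 0.0543, 0.1438]
tool_rot: [0.997, -0.076, 0.004, 0.001]
ft_force: [2.3, -3.9, 1.5]
grip_width: 0.0348
grip_force: 1.8
```

```bash
python3 -c "from h import *;feel()"
```

```text
t 9.98 r 0.0728 tcp 109.1 knob~ 104.8 push 3.3 rad -3.16 fz 1.5 z 0.1438 psi -8.7 want -12.9 gw 0.0348 gf 1.8153567134868354
```

Request:
{"method": "send_rows", "body": {"increments": [0,0,-0.05,0.08,0.29,0,0.4,0,0,-0.04,0.08,0.28,0,0.4]}}

```text
time: 10.15
position: [0.4637, 0.0603, 0.1436]
tool_rot: [0.993, -0.121, 0.003, 0.001]
ft_force: [1.5, -2.5, 0.7]
grip_width: 0.0349
grip_force: 1.4
```

```bash
python3 -c "from h import *;feel()"
```

```text
t 10.15 r 0.0737 tcp 113.8 knob~ 109.5 push 1.93 rad -2.17 fz 0.7 z 0.1436 psi -13.8 want -17.6 gw 0.0349 gf 1.385607251431793
```

Request:
{"method": "send_rows", "body": {"increments": [0,0,-0.05,0.1,0.26,0,0.4,0,0,0,0,0,0,0.4,0,0,0,0,0,0,0.4]}}

```text
time: 10.4
position: [0.4626, 0.064, 0.1429]
tool_rot: [0.99, -0.144, 0.0, -0.0]
ft_force: [-0.2, 0.0, -0.5]
grip_width: 0.0349
grip_force: 0.0
```

```bash
python3 -c "
from h import *;feel()
look('s6',box=(270,160,400,290),s=4)"
```

```text
t 10.4 r 0.076 tcp 116.2 knob~ 111.9 push 0.05 rad 0.19 fz -0.5 z 0.1429 psi -16.5 want -20.0 gw 0.0349 gf 0.0
```

View pics/s6.png

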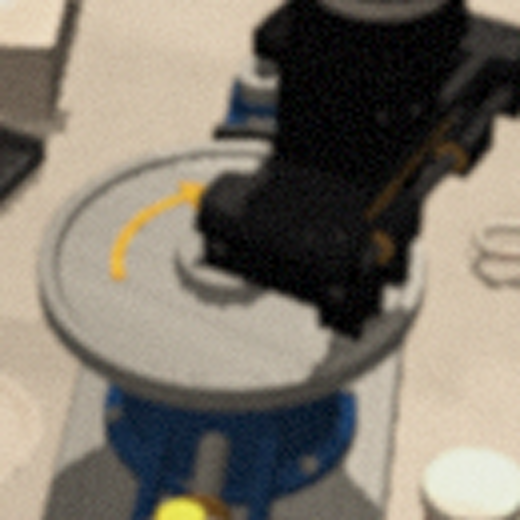

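Wheel is light and stopped; the view shows the gripper over the knob on the near side. Open, lift, travel to above the lever's off position, then check the knob.

Request:
{"method": "send_rows", "body": {"increments": [0,0,0,0,0,0,0.5,0,0,0,0,0,0,0.55,0,0,0,0,0,0,0.55,0,0,0,0,0,1.7,0.55,0,0,0,0,0,1.7,0.55,0,0,0,0,0,1.7,0.55,0,0,0,0,0,1.7,0.55,0,0,0.123,0.47,-2.07,0,0.5,0,0,0.123,0.47,-2.07,0,0.5,0,0,0.123,0.47,-2.07,0,0.5,0,0,0.123,0.47,-2.07,0,0.5,0,0,0.123,0.47,-2.07,0,0.5,0,0,0.123,0.47,-2.07,0,0.5,0,0,0.123,0.47,-2.07,0,0.5,0,0,0.123,0.47,-2.07,0,0.5,0,0,0.123,0.47,-2.07,0,0.5,0,0,0.123,0.47,-2.07,0,0.5,0,0,0.123,0.47,-2.07,0,0.5]}}

```text
time: 11.95
position: [0.5141, -0.1648, 0.2104]
tool_rot: [0.861, 0.509, -0.0, -0.0]
ft_force: [1.2, -0.6, 0.3]
grip_width: 0.0432
grip_force: 0.0
```

Request:
{"method": "send_rows", "body": {"increments": [0,0,0,0,0,0,0.5,0,0,0,0,0,0,0.5]}}

```text
time: 12.12
position: [0.5141, -0.1645, 0.2102]
tool_rot: [0.863, 0.505, -0.0, -0.0]
ft_force: [-0.2, 0.1, 0.2]
grip_width: 0.0435
grip_force: 0.0
```

```bash
python3 - <<'E'
from h import *
st()
c=look('s7',box=(250,100,420,310),s=2.8)
im=c['image'];ce,s=cen(dark(im),(335,205,385,260));print(ce,s)
for z,v in((.149,ce[1]),(.172,s[1]+3)):
    p=ray(c,ce[0],v,z)[:2]-[.534,.038];print(p+[.534,.038],np.hypot(*p),(-90-np.degrees(np.arctan2(p[1],p[0])-.108))%360)
E
```

```text
12.1167 p [ 0.5141 -0.1645  0.2102] psi 60.7 F [-0.18  0.12  0.21] w 0.043534721394892034 q [-0.52  0.44  1.67  0.    1.03 -0.01]
[359.64705882 227.67279412] [354 216  13  24 272]
[0.46464839 0.06012504] 0.07279534858268272 113.88203203511307
[0.46505717 0.06260161] 0.0732007701205145 115.8264149134576
```

View pics/s7.png

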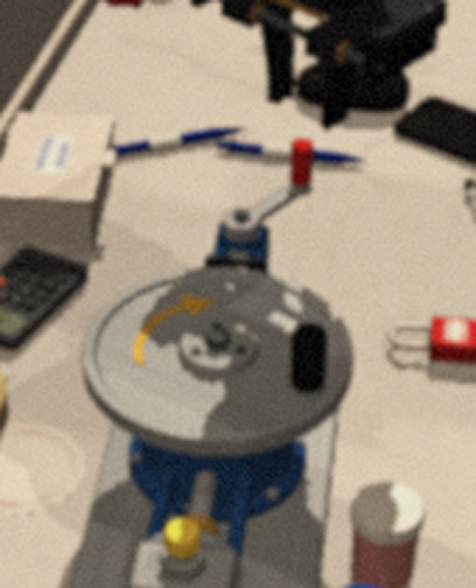

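Knob now at crop (308,358), i.e. ~115°, about 25° past the dead centre (~90°): inside the light zone. Now set the brake.

Request:
{"method": "send_rows", "body": {"increments": [0,0,0,0.15,0.1,-2,0.5,0,0,0,0,0,-2,0.5,0,0,0,0,0,-2,0.5,0,0,0,0,0,0,0.35,0,0,0,0,0,0,0.35,0,0,0.087,0.56,-0.24,0,0.35,0,0,0.087,0.56,-0.24,0,0.35,0,0,0.087,0.6,-0.14,0,0.35,0,0,0.087,0.6,-0.14,0,0.35,0,0,0.087,0.61,-0.04,0,0.35,0,0,0.087,0.61,-0.04,0,0.35,0,0,0.087,0.6,0.07,0,0.35,0,0,0.087,0.6,0.07,0,0.35,0,0,0.087,0.58,0.17,0,0.35,0,0,0.087,0.58,0.17,0,0.35,0,0,0.087,0.55,0.27,0,0.35,0,0,0.087,0.55,0.27,0,0.35,0,0,0.087,0.49,0.36,0,0.35,0,0,0.087,0.49,0.36,0,0.35,0,0,0,0,0,0,0.35]}}

```text
time: 13.83
position: [0.5958, -0.1541, 0.1518]
tool_rot: [0.416, 0.909, -0.001, 0.001]
ft_force: [0.4, -2.8, -0.8]
grip_width: 0.0304
grip_force: 1.3
```

Request:
{"method": "send_rows", "body": {"increments": [0,0,0,0.4,0.36,0,0.35,0,0,0,0.3,0.28,0,0.35,0,0,0,0,0,0,0.35]}}

```text
time: 14.08
position: [0.6, -0.1514, 0.1516]
tool_rot: [0.417, 0.909, -0.005, -0.001]
ft_force: [-7.7, -11.6, 0.6]
grip_width: 0.0304
grip_force: 7.2
```

```bash
python3 -c "
from h import *;st()"
```

```text
14.0833 p [ 0.6    -0.1514  0.1516] psi 130.7 F [ -7.73 -11.64   0.58] w 0.030374279700494014 q [-0.42  0.62  1.52 -0.01  1.01 -1.13]
```

Request:
{"method": "send_rows", "body": {"increments": [0,0,0,0.3,0.2,0,0.35,0,0,0,0,0,0,0.35,0,0,0,0,0,0,0.35]}}

```text
time: 14.33
position: [0.6001, -0.1512, 0.1515]
tool_rot: [0.417, 0.909, -0.007, -0.003]
ft_force: [-13.6, -16.6, 3.0]
grip_width: 0.0309
grip_force: 10.8
```

Request:
{"method": "send_rows", "body": {"increments": [0,0,0,-0.4,-0.35,0,0.4,0,0,0,-0.4,-0.35,0,0.5,0,0,0,0,0,0,0.5,0,0,0,0,0,0,0.5,0,0,0,0,0,2,0.5,0,0,0,0,0,2,0.5,0,0,0,0,0,2,0.5,0,0,0,0,0,2,0.5,0,0,0,0,-2,2,0.5,0,0,0,0,-2,0,0.5,0,0,0,0,-2,0,0.5,0,0,0,0,0,0,0.5]}}

```text
time: 15.33
position: [0.5987, -0.2154, 0.2517]
tool_rot: [0.418, 0.908, -0.001, 0.002]
ft_force: [-0.4, -0.6, 0.2]
grip_width: 0.0433
grip_force: 0.0
```

```bash
python3 - <<'E'
from h import *
st()
look('s8',box=(250,100,420,310),s=2.8)
c=look('t8','top');im=c['image'];old=dict(np.load('top0.npz'))
for n,q in(('old',old),('new',c)):
    ce,s=cen(red(q['image']),(415,165,450,200));print(n,ce,s,ray(q,*ce,.17).round(4))
ce,s=cen(dark(im),(285,215,325,270));p=ray(c,*ce,.17);d=p[:2]-[.534,.038];print(ce,s,p,np.hypot(*d),(-90-np.degrees(np.arctan2(d[1],d[0])-.108))%360)
E
```

```text
15.3333 p [ 0.5987 -0.2154  0.2517] psi 130.5 F [-0.39 -0.57  0.19] w 0.04331376087719598 q [-0.52  0.52  1.38 -0.    1.23 -1.23]
old [433.98245614 179.61403509] [430 176   9   9  57] [ 0.594  -0.1561  0.17  ]
new [433.29824561 180.61403509] [428 177  10  11  57] [ 0.5922 -0.1548  0.17  ]Traceback (most recent call last):
  File "<stdin>", line 7, in <module>
  File "h.py", line 7, in cen
    n,l,s,ce=cv2.connectedComponentsWithStats(m);i=1+np.argmax(s[1:,4]);return ce[i],s[i]
                                                     ~~~~~~~~~^^^^^^^^^
    return _wrapfunc(a, 'argmax', axis=axis, out=out, **kwds)
    return bound(*args, **kwds)
ValueError: attempt to get argmax of an empty sequence
```

View pics/s8.png

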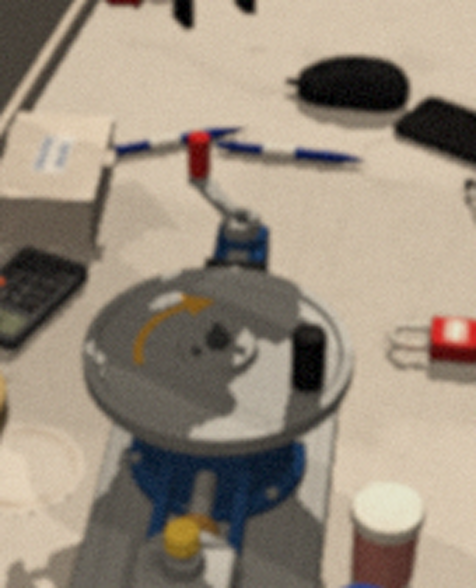

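Brake grip (crop 199,155) is back at its "on" place; the knob (308,358) has not moved; the gripper is clear.

```bash
python3 -c "
from rig import robot;print(robot.hand_in())"
```

```text
the job is handed in; nothing more can be done
None
```

I swung the brake fully off and turned the flywheel only the way its arrow points. It stopped about 25° past the dead centre, in the light zone; I then set the brake fully on, touched neither the pots nor the padlock, and handed the job in at about 15 s (result not reported).

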